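# Nip a bound volume and let the press off by two turns

### The arm

A 7-joint arm with a two-finger parallel gripper is mounted at the origin on the work surface. World frame = base frame: x ahead of the robot, y to its left, z up, the work surface at z = 0. Lengths are in m, angles in rad, forces in N, time in s.
With the tool pointing down it reaches from about 0.4 to 0.925 m from the base axis. Payload 5.6 kg.
Tool frame: the origin (TCP) lies on the centre line of the jaws, within the pads' length; the fingertips stand 11 mm ahead of it and the grasp point (between the pads) lies 8 mm behind it; y points along the fingers, x is the direction in which the jaws open and shut, and the axes are right-handed (so a half turn about y gives the same grasp; the last joint's range is limited). The gripper opens to 85 mm and grips with 20 to 120 N. Pads are 22 mm wide; open, the fingers measure 114 mm over their backs; the gripper's body (76 mm by 85 mm) begins 54 mm behind the grasp point. The pads swing forward as they close: fully open they stand 13 mm farther back than shut.
Start: joints at [-1.243, 0.468, -0.012, 1.603, 0.006, 1.071, -0.056], TCP at [0.236, 0.606, 0.242] pointing down, gripper open.
Joint ranges: [-2.53, 2.53], [-0.31, 2.02], [-1.57, 1.55], [0.28, 2.44], [-1.29, 4.43], [0.15, 1.84], [-2.92, 2.92]. Speed limits (rad/s): [2.57, 2.57, 3.14, 3.14, 3.14, 3.14, 3.14].

### API

Orientations are given as a unit quaternion [w, x, y, z].
In Python, from plant import state, capture, camera_info, sign_off, look_for, pinpoint gives the robot as it stands.
- The arm moves only by the tool play_rows, never from a script. Its argument "commands" is a list that holds one entry, the list of rows, each a list of 5 numbers: the shift along the tool's x, y, z in m, then the turn about the tool's y in rad, then the opening in per cent of the stroke, from 0 (shut) to 100 (fully open). A call has 1 to 10 rows; each row shifts and turns the pose as measured when the row begins, along the tool's axes as they then stand; what a row does not reach is not made up. A row lasts 1/10 s, in which the tool goes at most 50 mm and 8.59 degrees, less where a joint would pass 70% of its speed; a pose out of reach is approached as far as the arm can. A call is refused whole if a number of a shift passes 0.05 or a number of a turn 0.15, either way. A call with a gripper value outside its range is refused whole. The fingers move at their own pace and stop on an object; "grip_force" is the grip in N (left out, the last holds). Time passes only in rows, so rows that do not move let the fingers close. It gives the time, the measured TCP pose, the force and the opening at its end, in the units of the state.
- state(): the state, without advancing time (a new reading comes with each control period).
- capture(name): name is "scene" or "side" or "wrist"; returns the picture (420x560x3 uint8, blue, green, red); there is no depth.
- camera_info(name): a dict with "intrinsics" (3x3 intrinsics, pixels), "world_from_camera" (4x4, takes a point from camera to world coordinates); the wrist camera has in their place "mount" (4x4, takes a point from camera to tool coordinates, whose origin is the TCP and whose axes are the tool frame's). Camera axes: x right, y down, z forward; pixel columns grow to the right and rows downward; lengths in m; the calibration is good to about 2 mm. A picture is of the moment at which its call begins: read the wrist's pose just before it. camera_info takes no time and is no camera call.
- sign_off(): hands the job in, once; it reports no verdict.
Trained networks look in the newest picture that a camera, given by its name, has taken for a name from the list of things; names that differ only in an ending like _2 or _b are one class to them, and where a whole thing is asked for, a point or a joint stands for the part that bears it (a point fixed in the world has none). Each returns a list of dicts, best first, with "conf" (0 to 1); they miss things now and then, are a little off and sometimes report something else, mostly with a low value. They report only what shows in the picture. A call takes as long as a camera call.
- look_for(camera, thing): "extent" ([left, top, right, bottom] in pixels, round what is visible of it).
- pinpoint(camera, thing): "centre" ([row, column] in pixels: a listed point, or the origin of a listed thing).
The state is a dict: "t": time; "qpos": joint angles; "joint_velocities": joint speeds; "joint_efforts": joint torques, N m; "tool_pos": TCP position; "tcp_rot": TCP orientation; "wrist_force": force on the tool from outside, world axes, zero at the start; "moment": the same for the moment, N m; "finger_gap": finger opening in m.
Only numpy, scipy, OpenCV 4.12 (cv2) and the standard library are available. Lean on these libraries where they do the work, as an engineer would, in place of code of your own. Each camera call takes 0.05 s, during which the arm holds its last target. There are 200 camera calls.

### The job

Nip the bound volume in the screw press: wind the handwheel clockwise (seen from above) until it stops firmly with the platen down on the boards, then back it off exactly two full turns so that the volume can be drawn out. Finish with the gripper still holding the wheel's crank handle there, standing still, so the wheel cannot creep while I take the volume; leave the other things on the desk where they are.

Things in the scene. Friction and masses are not known exactly. Their poses are not given: they have to be found in the camera images.
- wheel (a joint): Turn of the handwheel on its upright screw, rad: 0 = platen hard down on the boards (a rigid stop), growing anticlockwise seen from above as the press opens; one turn = 6.283, free up to 25.1. Clockwise from above closes it. It starts about 0.4 to 1.35 turns open, needs about 3.5 N at the handle to turn (plain friction, no spring) and stays where it is left.
- wheel_axis (a point): Point on the upright axis of the handwheel, level with the upper face of its rim: centre of the circle the crank handle runs round. Dark steel wheel, 157 mm over the rim, rim bar 17 mm thick, three spokes; a hub nut stands 8 mm above the rim's face. Wheel, screw and platen rise 6 mm for each turn of opening. The rim's upper face is 215 mm above the desk when closed.
- handle_mid (a point): Mid-height of the crank handle, on the handle's own axis: 70 mm from the wheel's axis and 32 mm above the rim's upper face (247 mm above the desk when closed). The handle goes round with the wheel, one turn for one turn.
- crank_handle: The crank handle: an upright black plastic grip of round section, 60 mm long and 25 mm across, standing on the wheel's rim, with its origin at its lower end on its own axis, z up. It revolves freely about its own axis, so that a gripper that holds it can go round in a circle without turning.
- press: The grey steel screw press, fixed to the desk: bed 250 x 340 mm (x by y), origin on the desk under the wheel's axis, z up. Two columns at y = -150 and +150 mm carry a crosshead 54 mm wide (x), 345 mm long (y), upper face 175 mm above the desk, column nuts to 187 mm. The volume lies between plywood boards on the bed. With the wheel at 0 the crank handle is on the press's -x side.
- next_volume: Dark blue bound volume lying to the left (+y) of the press, 210 x 150 x 34 mm; origin under its centre. Leave alone.
- stapler: Grey and black desk stapler, 150 x 36 x 60 mm, to the right (-y) of the press; origin under its centre. Leave alone.
- glue: White glue bottle, 54 mm across, 125 mm tall, beyond the press; origin under its centre. Leave alone.
- mug: White mug, 78 mm across without its handle, 92 mm tall, beyond the press; origin under its centre. Leave alone.
- punch: Dark grey two-hole paper punch, 76 x 115 x 70 mm, beyond the stapler at the right of the press; origin under its centre. Leave alone.
- tape_roll: Roll of tape lying flat, 60 mm across, 19 mm high, beyond the press between glue and mug; origin under its centre. Leave alone.

How it is judged:
By the outcome, as a careful person would: the job done as asked, in the order asked, and still so for the second after the job is handed in, while the arm keeps its last pose, push and grip.
It also fails if it takes over 61 s, if anything falls off the work surface, if the arm or the gripper's body presses on something with over 40 N, if the wrist force passes 120 N, or if a joint passes its speed limit or range.

## Working session

There is one attempt and no reset: what is moved stays moved. The work goes in short steps, Python scripts to look and compute and a tool call to move; the robot and the scene stay as the last step left them, time stands still between calls to the robot, and variables do not carry over. Pictures are saved under pics/ and viewed, about 8 in all and at most 12, crops included, and the job is handed in when it is done.

Besides the shell and the picture viewer there is one more tool, called by a JSON object that holds its "op" and its "data", one argument or row to a line. play_rows: Moves the arm, as the interface text tells. Its arguments: {"type":"object","properties":{"commands":{"type":"array"},"grip_force":{"type":"number"}},"required":["commands"]}

```bash
mkdir -p pics; ls; python3 - <<'E'
from plant import *
import cv2,numpy as np
s=state();print({k:np.round(v,3).tolist() for k,v in s.items()})
ims=[]
for c in("scene","side"):
    im=capture(c);ims.append(im)
    for n in("wheel_axis","handle_mid","crank_handle","press","stapler","next_volume"):
        print(c,n,[(np.round(d["centre"],1).tolist(),round(d["conf"],2)) for d in pinpoint(c,n)[:2]])
    i=camera_info(c);print(np.round(i["intrinsics"],1).tolist(),np.round(i["world_from_camera"],4).tolist())
print(camera_info("wrist"))
cv2.imwrite("pics/a.png",ims[0]);cv2.imwrite("pics/b.png",ims[1])
E
```

```text
pics
{'t': 0.0, 'qpos': [-1.243, 0.468, -0.012, 1.604, 0.006, 1.071, -0.056], 'joint_velocities': [-0.001, -0.001, -0.001, -0.0, -0.001, 0.0, 0.002], 'joint_efforts': [-0.001, -53.239, 0.021, -25.131, 0.011, 0.008, -0.0], 'tool_pos': [0.235, 0.605, 0.241], 'tcp_rot': [-0.583, 0.584, 0.399, -0.4], 'wrist_force': [-0.652, -0.064, 0.297], 'moment': [-0.002, 0.009, 0.002], 'finger_gap': 0.086}
scene wheel_axis [([187.2, 328.2], 0.94)]
scene handle_mid [([200.7, 318.0], 0.71)]
scene crank_handle [([210.0, 315.2], 0.82)]
scene press [([241.1, 317.9], 0.94)]
scene stapler [([216.6, 232.9], 0.72)]
scene next_volume [([264.0, 428.9], 0.85)]
[[545.1, 0.0, 276.6], [0.0, 545.1, 208.9], [0.0, 0.0, 1.0]] [[-0.5549, 0.6581, -0.5088, 1.2515], [0.8319, 0.4356, -0.3438, 0.4451], [-0.0046, -0.6141, -0.7892, 1.1459], [0.0, 0.0, 0.0, 1.0]]
side wheel_axis [([227.5, 286.8], 0.63)]
side handle_mid [([219.3, 253.2], 0.62)]
side crank_handle []
side press [([278.3, 288.2], 0.79)]
side stapler [([212.3, 288.7], 0.84)]
side next_volume [([389.8, 297.8], 0.91)]
[[435.2, 0.0, 282.2], [0.0, 435.2, 211.3], [0.0, 0.0, 1.0]] [[-0.9586, -0.2105, 0.1919, 0.3744], [-0.2848, 0.7195, -0.6334, 0.6863], [-0.0047, -0.6618, -0.7497, 0.9725], [0.0, 0.0, 0.0, 1.0]]
{'intrinsics': array([[367.24124481,   0.        , 275.02813706],
       [  0.        , 367.24124481, 205.65082714],
       [  0.        ,   0.        ,   1.        ]]), 'mount': array([[ 9.99998358e-01, -1.60350389e-03,  8.44175987e-04,
         1.06118096e-03],
       [-1.26855791e-03, -2.86769695e-01,  9.57998712e-01,
        -1.31084019e-01],
       [-1.29407057e-03, -9.57998210e-01, -2.86771258e-01,
         7.35924390e-02],
       [ 0.00000000e+00,  0.00000000e+00,  0.00000000e+00,
         1.00000000e+00]])}
```

View pics/a.png

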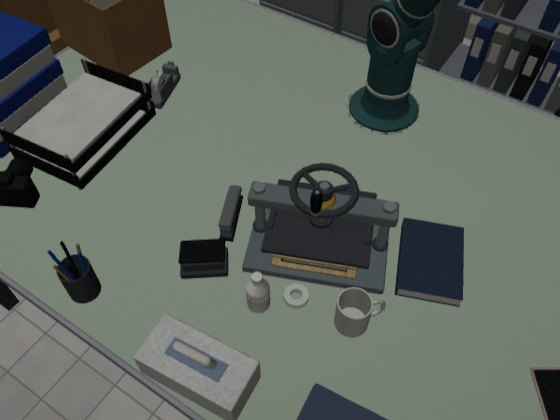

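View pics/b.png

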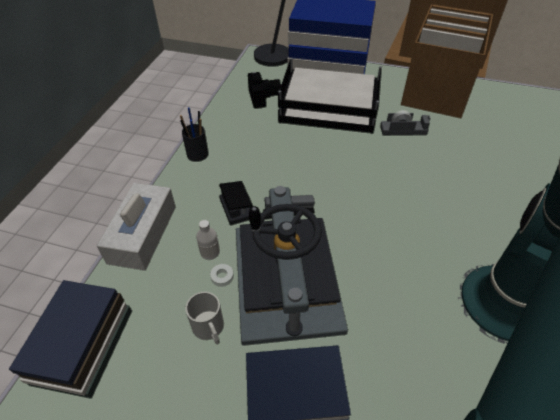

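The scene picture shows the press at about (318,235), its wheel at (325,190) and the handle at (316,200), which is on the far (+x) side. In the side picture the wheel is at (287,230) and the handle at (254,217).

```bash
cat > h.py <<'E'
from plant import *
import numpy as np
from scipy.spatial.transform import Rotation as Ro
def R(s): q=s["tcp_rot"]; return Ro.from_quat([q[1],q[2],q[3],q[0]]).as_matrix()
def ray(c,rc,s=None):
    i=camera_info(c);K=np.array(i["intrinsics"])
    if c=="wrist":
        T=np.eye(4);T[:3,:3]=R(s);T[:3,3]=s["tool_pos"];M=T@i["mount"]
    else: M=np.array(i["world_from_camera"])
    d=M[:3,:3]@np.linalg.solve(K,[rc[1],rc[0],1]);return M[:3,3],d/np.linalg.norm(d)
def tri(rays):
    A=sum(np.eye(3)-np.outer(d,d) for o,d in rays);b=sum((np.eye(3)-np.outer(d,d))@o for o,d in rays)
    p=np.linalg.solve(A,b);return p,[np.linalg.norm(np.cross(p-o,d)) for o,d in rays]
def atz(r,z): o,d=r;return o+d*(z-o[2])/d[2]
E
python3 - <<'E'
from h import *
np.set_printoptions(precision=4,suppress=True)
P={"axis":[(187.2,328.2),(227.5,286.8)],"handle":[(200.7,318),(219.3,253.2)],"press":[(241.1,317.9),(278.3,288.2)]}
for n,(a,b) in P.items(): print(n,tri([ray("scene",a),ray("side",b)]))
for a,c in (((187.2,328.2),"scene"),((227.5,286.8),"side")): print(atz(ray(c,a),.219))
for a,c in (((200.7,318),"scene"),((219.3,253.2),"side")): print(atz(ray(c,a),.251))
for a,c in (((241.1,317.9),"scene"),((278.3,288.2),"side")): print(atz(ray(c,a),0))
# column nuts for yaw, z=.187
for n in ((188,259),(207,391)): print("nut",atz(ray("scene",n),.187))
for n in ((191,279),(294,294)): print("nut",atz(ray("side",n),.187))
s=state();print(R(s))
E
```

```text
axis (array([0.5427, 0.1026, 0.226 ]), [np.float64(0.003246899642435), np.float64(0.003246899642434876)])
handle (array([0.6116, 0.1183, 0.2546]), [np.float64(0.0011172036028189707), np.float64(0.0011172036028189508)])
press (array([0.5414, 0.0899, 0.0031]), [np.float64(0.002537344417885067), np.float64(0.0025373444178851427)])
[0.5398 0.1032 0.219 ]
[0.5436 0.0932 0.219 ]
[0.6082 0.1159 0.251 ]
[0.613  0.1168 0.251 ]
[0.541  0.0914 0.    ]
[0.5413 0.0851 0.    ]
nut [ 0.6049 -0.04    0.187 ]
nut [0.4878 0.2375 0.187 ]
nut [ 0.6025 -0.0402  0.187 ]
nut [0.4873 0.2339 0.187 ]
[[ 0.3624  0.0001 -0.932 ]
 [ 0.932   0.      0.3624]
 [ 0.     -1.     -0.    ]]
```

{"op": "play_rows", "data": {
  "commands": [
    [[0, -0.02, 0, -0.13, 100], [0, -0.02, 0, -0.13, 100], [0, -0.02, 0, -0.13, 100], [0, -0.02, 0, -0.13, 100], [0, -0.02, 0, -0.13, 100], [0, 0, 0, -0.13, 100]]
  ],
  "grip_force": 50
}}

```text
t: 1.3
tool_pos: [0.2352, 0.6054, 0.3452]
tcp_rot: [0.379, -0.379, -0.596, 0.598]
wrist_force: [0.6, -1.1, -0.1]
finger_gap: 0.0853
```

```bash
cat >> h.py <<'E'
np.set_printoptions(precision=4,suppress=True)
def go(p):
    s=state();print(s["t"],s["tool_pos"],"to go (tool)",R(s).T@(np.array(p)-s["tool_pos"]),"xang",np.degrees(np.arctan2(R(s)[1,0],R(s)[0,0])), s["wrist_force"],s["finger_gap"])
E
python3 -c "
from h import *
go([.612,.117,.335])"
```

```text
1.3 [0.2352 0.6054 0.3452] to go (tool) [-0.6023  0.0115 -0.1333] xang 115.1785204862239 [ 0.5885 -1.0645 -0.0524] 0.08526553241621955
```

{"op": "play_rows", "data": {
  "commands": [
    [[-0.045, 0, -0.01, 0, 100], [-0.045, 0, -0.01, 0, 100], [-0.045, 0, -0.01, 0, 100], [-0.045, 0, -0.01, 0, 100], [-0.045, 0, -0.01, 0, 100], [-0.045, 0, -0.01, 0, 100], [-0.045, 0, -0.01, 0, 100], [-0.045, 0, -0.01, 0, 100], [-0.045, 0, -0.01, 0, 100], [-0.045, 0, -0.01, 0, 100]]
  ]
}}

```text
t: 2.3
tool_pos: [0.5241, 0.2364, 0.3463]
tcp_rot: [-0.374, 0.372, 0.602, -0.599]
wrist_force: [0.4, 1.3, -0.2]
finger_gap: 0.0855
```

```bash
python3 -c "
from h import *
go([.612,.117,.335])
import cv2
s=state();im=capture('wrist');cv2.imwrite('pics/c.png',im)
for n in ('wheel_axis','handle_mid'):
  for d in pinpoint('wrist',n)[:2]: print(n,d,atz(ray('wrist',d['centre'],s),.218 if n[0]=='w' else .25))
"
```

```text
2.3 [0.5241 0.2364 0.3463] to go (tool) [-0.146   0.0108 -0.0259] xang 116.28825957492083 [ 0.3923  1.3145 -0.2466] 0.08547602534383442
wheel_axis {'centre': [136.0, 77.7], 'conf': 0.7} [0.5434 0.095  0.218 ]
handle_mid {'centre': [247.9, 48.1], 'conf': 0.59} [0.6129 0.1131 0.25  ]
handle_mid {'centre': [256.9, 88.6], 'conf': 0.16} [0.6074 0.1394 0.25  ]
```

View pics/c.png

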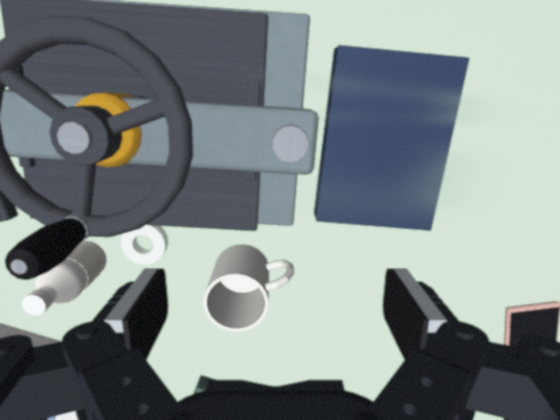

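The wrist picture shows the wheel hub at (73,138), the handle leaning from (75,235) to (18,267), and clear space around it. The wrist-camera positions agree with the triangulated ones.

{"op": "play_rows", "data": {
  "commands": [
    [[-0.04, 0, -0.007, 0, 100], [-0.04, 0, -0.007, 0, 100], [-0.035, 0, -0.006, 0, 100], [-0.03, 0, -0.005, 0, 100], [0, 0, 0, 0, 100], [0, 0, 0, 0, 100]]
  ]
}}

```text
t: 3.05
tool_pos: [0.6106, 0.1214, 0.345]
tcp_rot: [-0.373, 0.369, 0.604, -0.599]
wrist_force: [-0.5, 0.6, 0.1]
finger_gap: 0.0852
```

```bash
python3 -c "
from h import *
go([.612,.115,.242])
import cv2
s=state();im=capture('wrist');cv2.imwrite('pics/d.png',im)
for n in ('wheel_axis','handle_mid'):
  for d in pinpoint('wrist',n)[:2]: print(n,d,atz(ray('wrist',d['centre'],s),.218 if n[0]=='w' else .25))
"
```

```text
3.05 [0.6106 0.1214 0.345 ] to go (tool) [-0.0072  0.1029  0.0019] xang 116.68079289772179 [-0.4694  0.5979  0.1472] 0.08519265070473239
wheel_axis {'centre': [98.0, 277.5], 'conf': 0.73} [0.5457 0.0934 0.218 ]
wheel_axis {'centre': [178.5, 70.5], 'conf': 0.65} [ 0.6612 -0.0139  0.218 ]
handle_mid {'centre': [209.4, 261.3], 'conf': 0.63} [0.6119 0.1145 0.25  ]
```

View pics/d.png

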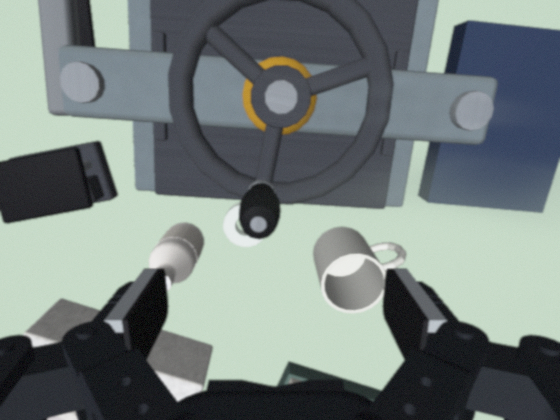

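The handle is centred between the jaws at column 259 and the hub is at (280,97). I'll descend and close.

{"op": "play_rows", "data": {
  "commands": [
    [[-0.007, 0.0, 0.002, 0, 100], [0, 0.035, 0, 0, 100], [0, 0.035, 0, 0, 100], [0, 0.02, 0, 0, 100], [0, 0.01, 0, 0, 100], [0, 0.0, 0, 0, 100], [0, 0, 0, 0, 60]]
  ],
  "grip_force": 50
}}

```text
t: 3.9
tool_pos: [0.6113, 0.1202, 0.2457]
tcp_rot: [-0.369, 0.367, 0.608, -0.599]
wrist_force: [-0.2, -0.3, -0.0]
finger_gap: 0.073
```

```bash
python3 -c "
from h import *
go([.612,.115,.242])
"
```

```text
3.9 [0.6113 0.1202 0.2457] to go (tool) [-0.0049  0.0036  0.0018] xang 117.27945172100597 [-0.1749 -0.323  -0.0339] 0.07298269686901225
```

{"op": "play_rows", "data": {
  "commands": [
    [[-0.006, 0.004, 0.002, 0, 60], [0, 0, 0, 0, 35], [0, 0, 0, 0, 0], [0, 0, 0, 0, 0], [0, 0, 0, 0, 0], [0, 0, 0, 0, 0]]
  ],
  "grip_force": 50
}}

```text
t: 4.5
tool_pos: [0.6142, 0.1133, 0.2448]
tcp_rot: [-0.367, 0.369, 0.61, -0.598]
wrist_force: [-0.2, 1.0, -1.0]
finger_gap: 0.0236
```

```bash
python3 -c "
from h import *
go([.612,.115,.242])
s=state();capture('wrist')
for n in ('wheel_axis','handle_mid'):
  for d in pinpoint('wrist',n)[:2]: print(n,d,atz(ray('wrist',d['centre'],s),.218 if n[0]=='w' else .25))
"
```

```text
4.5 [0.6142 0.1133 0.2448] to go (tool) [0.0025 0.0028 0.0012] xang 117.2864872419678 [-0.2156  1.0255 -1.0451] 0.023577926197346267
wheel_axis {'centre': [96.3, 308.2], 'conf': 0.89} [0.5435 0.0938 0.218 ]
handle_mid {'centre': [291.3, 275.2], 'conf': 0.72} [0.6132 0.1142 0.25  ]
```

```bash
cat >> h.py <<'E'
import json
def plan(c,r,step,n,dz=None,log=True):
    """rows along the circle; step deg (+ = anticlockwise); z rises 6 mm/turn"""
    s=state();p=s["tool_pos"];a=np.arctan2(p[1]-c[1],p[0]-c[0]);rr=np.hypot(p[1]-c[1],p[0]-c[0])
    print("t",s["t"],"ang",np.degrees(a),"r",rr,"tcp",p,"F",s["wrist_force"],"gap",s["finger_gap"],"xang",np.degrees(np.arctan2(R(s)[1,0],R(s)[0,0])),"tilt",R(s)[:2,1])
    open("log.txt","a").write(json.dumps([float(s["t"])]+[float(x) for x in p])+"\n")
    rows=[];q=np.array(p)
    for k in range(1,n+1):
        b=a+np.radians(step*k);t=np.array([c[0]+r*np.cos(b),c[1]+r*np.sin(b),p[2]+.006*step*k/360])
        rows.append([round(float(x),4) for x in R(s).T@(t-q)]+[0,0]);q=t
    print(rows)
E
python3 -c "
from h import *
plan((.5455,.095),.0705,-12,8)
"
```

```text
t 4.65 ang 14.920018769283365 r 0.071076595536712 tcp [0.6142 0.1133 0.2449] F [ 0.6007  0.0453 -0.159 ] gap 0.02402628272766996 xang 117.28408198913992 tilt [0.0106 0.0129]
[[-0.0139, 0.0, 0.0052, 0, 0], [-0.0127, 0.0, 0.0075, 0, 0], [-0.0109, -0.0, 0.0099, 0, 0], [-0.0086, -0.0, 0.012, 0, 0], [-0.0059, -0.0, 0.0135, 0, 0], [-0.003, -0.0, 0.0144, 0, 0], [0.0001, -0.0, 0.0147, 0, 0], [0.0032, 0.0, 0.0144, 0, 0]]
```

{"op": "play_rows", "data": {
  "commands": [
    [[-0.0139, 0.0, 0.0052, 0, 0], [-0.0127, 0.0, 0.0075, 0, 0], [-0.0109, 0.0, 0.0099, 0, 0], [-0.0086, 0.0, 0.012, 0, 0], [-0.0059, 0.0, 0.0135, 0, 0], [-0.003, 0.0, 0.0144, 0, 0]]
  ]
}}

```text
t: 5.25
tool_pos: [0.5902, 0.0399, 0.2438]
tcp_rot: [-0.361, 0.37, 0.616, -0.594]
wrist_force: [2.3, 1.0, -0.5]
finger_gap: 0.0238
```

```bash
python3 -c "
from h import *
plan((.5455,.095),.0705,-12,8)
"
```

```text
t 5.25 ang -50.95068964178315 r 0.07091634088147099 tcp [0.5902 0.0399 0.2438] F [ 2.3204  1.0031 -0.5302] gap 0.023761194736046272 xang 117.79783802477408 tilt [0.0264 0.0204]
[[-0.0009, -0.0003, 0.0148, 0, 0], [0.0017, -0.0003, 0.0146, 0, 0], [0.0047, -0.0002, 0.014, 0, 0], [0.0075, -0.0002, 0.0127, 0, 0], [0.01, -0.0001, 0.0108, 0, 0], [0.012, -0.0, 0.0085, 0, 0], [0.0135, 0.0001, 0.0058, 0, 0], [0.0145, 0.0002, 0.0029, 0, 0]]
```

{"op": "play_rows", "data": {
  "commands": [
    [[-0.0009, 0, 0.0148, 0, 0], [0.0017, 0, 0.0146, 0, 0], [0.0047, 0, 0.014, 0, 0], [0.0075, 0, 0.0127, 0, 0], [0.01, 0, 0.0108, 0, 0], [0.012, 0.0, 0.0085, 0, 0]]
  ]
}}

```text
t: 5.85
tool_pos: [0.5062, 0.0376, 0.2426]
tcp_rot: [-0.36, 0.371, 0.62, -0.59]
wrist_force: [8.4, 5.0, -9.6]
finger_gap: 0.0239
```

```bash
python3 -c "
from h import *
plan((.5455,.095),.0705,-5,10)
"
```

```text
t 5.85 ang -124.4022107889223 r 0.06956979829528973 tcp [0.5062 0.0376 0.2426] F [ 8.3552  5.0271 -9.5794] gap 0.023913030662048387 xang 117.78120502750932 tilt [0.0346 0.0278]
[[0.0051, -0.0, 0.0035, 0, 0], [0.0058, 0.0, 0.0021, 0, 0], [0.0059, 0.0001, 0.0016, 0, 0], [0.006, 0.0001, 0.0011, 0, 0], [0.0061, 0.0001, 0.0006, 0, 0], [0.0061, 0.0001, 0.0, 0, 0], [0.0061, 0.0002, -0.0005, 0, 0], [0.0061, 0.0002, -0.001, 0, 0], [0.0059, 0.0002, -0.0016, 0, 0], [0.0058, 0.0002, -0.0021, 0, 0]]
```

{"op": "play_rows", "data": {
  "commands": [
    [[0.0051, 0, 0.0035, 0, 0], [0.0058, 0, 0.0021, 0, 0], [0.0059, 0, 0.0016, 0, 0], [0.006, 0, 0.0011, 0, 0], [0.006, 0, 0.0006, 0, 0]]
  ]
}}

```text
t: 6.35
tool_pos: [0.486, 0.0601, 0.2422]
tcp_rot: [-0.356, 0.373, 0.623, -0.589]
wrist_force: [5.9, 0.5, -6.8]
finger_gap: 0.024
```

```bash
python3 -c "
from h import *
plan((.5455,.095),.0705,-5,6)
"
```

```text
t 6.35 ang -149.60233373393703 r 0.06903597522433012 tcp [0.486  0.0601 0.2422] F [ 5.9278  0.4561 -6.775 ] gap 0.024036992814723282 xang 117.91408931757655 tilt [0.0451 0.0291]
[[0.0061, 0.0, 0.0015, 0, 0], [0.0061, 0.0001, -0.0005, 0, 0], [0.0061, 0.0002, -0.0011, 0, 0], [0.0059, 0.0002, -0.0016, 0, 0], [0.0058, 0.0002, -0.0021, 0, 0], [0.0056, 0.0002, -0.0026, 0, 0]]
```

{"op": "play_rows", "data": {
  "commands": [
    [[0.006, 0, 0.0, 0, 0], [0.006, 0, -0.0005, 0, 0], [0.006, 0, -0.001, 0, 0], [0.006, 0, -0.0015, 0, 0]]
  ]
}}

```text
t: 6.75
tool_pos: [0.4821, 0.0683, 0.242]
tcp_rot: [-0.352, 0.382, 0.618, -0.59]
wrist_force: [7.2, -15.1, -4.6]
finger_gap: 0.0239
```

```bash
python3 -c "
from h import *
plan((.5455,.095),.0705,-5,6)
"
```

```text
t 6.75 ang -157.1350945773076 r 0.06880833202929522 tcp [0.4821 0.0683 0.242 ] F [  7.2271 -15.0945  -4.6027] gap 0.023916631367359074 xang 117.36528611521233 tilt [0.0565 0.0117]
[[0.0062, -0.0001, 0.0009, 0, 0], [0.006, 0.0001, -0.0013, 0, 0], [0.0059, 0.0001, -0.0018, 0, 0], [0.0057, 0.0001, -0.0023, 0, 0], [0.0055, 0.0002, -0.0028, 0, 0], [0.0052, 0.0002, -0.0033, 0, 0]]
```

{"op": "play_rows", "data": {
  "commands": [
    [[0.009, 0, 0.0, 0, 0], [0.009, 0, 0.0, 0, 0]]
  ]
}}

```text
t: 6.95
tool_pos: [0.482, 0.0684, 0.242]
tcp_rot: [-0.349, 0.394, 0.613, -0.589]
wrist_force: [20.2, -20.7, -13.9]
finger_gap: 0.0233
```

```bash
python3 -c "
from h import *
plan((.5455,.095),.0705,-5,1)
s=state();capture('wrist');print(s['moment'])
for n in ('wheel_axis','handle_mid'):
  for d in pinpoint('wrist',n)[:2]: print(n,d,atz(ray('wrist',d['centre'],s),.215 if n[0]=='w' else .247))
for c in ('scene','side'):
  capture(c)
  for n in ('wheel_axis','handle_mid'):
    for d in pinpoint(c,n)[:2]: print(c,n,d,atz(ray(c,d['centre'],s),.215 if n[0]=='w' else .247))
"
```

```text
t 6.95 ang -157.22997248848765 r 0.06883276135894363 tcp [0.482  0.0684 0.242 ] F [ 20.1725 -20.6838 -13.8832] gap 0.023332849986847072 xang 116.46859722199356 tilt [ 0.0731 -0.0046]
[[0.0062, -0.0002, 0.001, 0, 0]]
[-2.7967 -2.8243 -0.1983]
wheel_axis {'centre': [363.6, 267.2], 'conf': 0.7} [0.5423 0.0939 0.215 ]
handle_mid {'centre': [289.3, 273.7], 'conf': 0.91} [0.4803 0.0685 0.247 ]
scene wheel_axis {'centre': [188.6, 325.0], 'conf': 0.82} [0.5441 0.0978 0.215 ]
scene handle_mid {'centre': [157.3, 330.2], 'conf': 0.57} [0.4826 0.0726 0.247 ]
side wheel_axis {'centre': [225.9, 285.4], 'conf': 0.77} [0.5488 0.0865 0.215 ]
side handle_mid {'centre': [216.6, 315.7], 'conf': 0.58} [0.4849 0.0676 0.247 ]
```

```bash
python3 -c "
from h import *
P=np.array([json.loads(l)[1:3] for l in open('log.txt')])
from scipy.optimize import least_squares
print(least_squares(lambda v:np.hypot(*(P-v).T)-.070,[.545,.095]).x)
f=least_squares(lambda v:np.hypot(*(P-v[:2]).T)-v[2],[.545,.095,.07]);print(f.x,f.fun)
plan((.5448,.0950),.0700,12,10)
"
```

```text
[0.5468 0.0948]
[0.5468 0.0946 0.0699] [ 0.     -0.0001  0.0001  0.     -0.0001 -0.    ]
t 7.4 ang -156.9414061869549 r 0.06817681939560942 tcp [0.4821 0.0683 0.242 ] F [ 20.2783 -20.0572 -13.7929] gap 0.023694346867364265 xang 116.45668213823143 tilt [ 0.0726 -0.0041]
[[-0.0145, 0.0002, 0.0012, 0, 0], [-0.0142, 0.0005, -0.0037, 0, 0], [-0.0131, 0.0007, -0.0065, 0, 0], [-0.0114, 0.0008, -0.0091, 0, 0], [-0.0093, 0.0008, -0.0113, 0, 0], [-0.0067, 0.0009, -0.013, 0, 0], [-0.0039, 0.0008, -0.0141, 0, 0], [-0.0009, 0.0008, -0.0146, 0, 0], [0.0022, 0.0006, -0.0145, 0, 0], [0.0051, 0.0005, -0.0137, 0, 0]]
```

```bash
python3 -c "
from h import *
plan((.5468,.0946),.0699,12,8)
"
```

```text
t 7.4 ang -157.88562711194925 r 0.06986984756403984 tcp [0.4821 0.0683 0.242 ] F [ 20.2783 -20.0572 -13.7929] gap 0.023694346867364265 xang 116.45668213823143 tilt [ 0.0726 -0.0041]
[[-0.0146, 0.0004, -0.0004, 0, 0], [-0.0142, 0.0005, -0.0034, 0, 0], [-0.0132, 0.0007, -0.0063, 0, 0], [-0.0116, 0.0008, -0.0089, 0, 0], [-0.0095, 0.0008, -0.0111, 0, 0], [-0.0069, 0.0009, -0.0128, 0, 0], [-0.0041, 0.0008, -0.014, 0, 0], [-0.0011, 0.0008, -0.0146, 0, 0]]
```

{"op": "play_rows", "data": {
  "commands": [
    [[-0.0146, 0.0004, -0.0004, 0, 0], [-0.0142, 0.0005, -0.0034, 0, 0], [-0.0132, 0.0007, -0.0063, 0, 0], [-0.0116, 0.0008, -0.0089, 0, 0], [-0.0095, 0.0008, -0.0111, 0, 0], [-0.0069, 0.0009, -0.0128, 0, 0]]
  ]
}}

```text
t: 8.0
tool_pos: [0.5479, 0.0245, 0.2433]
tcp_rot: [-0.357, 0.39, 0.613, -0.587]
wrist_force: [-5.0, 2.5, 3.6]
finger_gap: 0.024
```

```bash
python3 -c "
from h import *
plan((.5468,.0946),.0699,12,10)
"
```

```text
t 8.0 ang -89.12785102920645 r 0.07006303205089084 tcp [0.5479 0.0245 0.2433] F [-4.9839  2.5119  3.6314] gap 0.023958532934835353 xang 116.16060201021186 tilt [0.0593 0.0054]
[[-0.0047, 0.0007, -0.0138, 0, 0], [-0.0019, 0.0006, -0.0145, 0, 0], [0.0012, 0.0006, -0.0146, 0, 0], [0.0042, 0.0005, -0.014, 0, 0], [0.007, 0.0004, -0.0128, 0, 0], [0.0095, 0.0002, -0.0111, 0, 0], [0.0116, 0.0, -0.0089, 0, 0], [0.0132, -0.0001, -0.0063, 0, 0], [0.0142, -0.0003, -0.0034, 0, 0], [0.0146, -0.0005, -0.0004, 0, 0]]
```

{"op": "play_rows", "data": {
  "commands": [
    [[-0.0047, 0.0007, -0.0138, 0, 0], [-0.0019, 0.0006, -0.0145, 0, 0], [0.0012, 0.0006, -0.0146, 0, 0], [0.0042, 0.0005, -0.014, 0, 0], [0.007, 0.0004, -0.0128, 0, 0], [0.0095, 0.0002, -0.0111, 0, 0], [0.0116, 0.0, -0.0089, 0, 0], [0.0132, -0.0001, -0.0063, 0, 0], [0.0142, -0.0003, -0.0034, 0, 0], [0.0146, -0.0005, -0.0004, 0, 0]]
  ]
}}

```text
t: 9.0
tool_pos: [0.6116, 0.1214, 0.2452]
tcp_rot: [-0.361, 0.394, 0.606, -0.59]
wrist_force: [4.6, -3.6, -2.3]
finger_gap: 0.0239
```

```bash
python3 -c "
from h import *
plan((.5468,.0946),.0699,12,10)
"
```

```text
t 9.0 ang 22.479689887803218 r 0.0701461457618471 tcp [0.6116 0.1214 0.2452] F [ 4.6484 -3.5846 -2.3199] gap 0.02393698397400421 xang 115.48676938646534 tilt [ 0.0517 -0.0056]
[[0.0146, -0.0006, 0.001, 0, 0], [0.0141, -0.0008, 0.0038, 0, 0], [0.013, -0.0008, 0.0066, 0, 0], [0.0113, -0.0009, 0.0092, 0, 0], [0.0092, -0.001, 0.0113, 0, 0], [0.0066, -0.001, 0.013, 0, 0], [0.0038, -0.0009, 0.0141, 0, 0], [0.0008, -0.0009, 0.0146, 0, 0], [-0.0023, -0.0008, 0.0144, 0, 0], [-0.0052, -0.0007, 0.0136, 0, 0]]
```

{"op": "play_rows", "data": {
  "commands": [
    [[0.0146, -0.0006, 0.001, 0, 0], [0.0141, -0.0008, 0.0038, 0, 0], [0.013, -0.0008, 0.0066, 0, 0], [0.0113, -0.0009, 0.0092, 0, 0], [0.0092, -0.001, 0.0113, 0, 0], [0.0066, -0.001, 0.013, 0, 0], [0.0038, -0.0009, 0.0141, 0, 0], [0.0008, -0.0009, 0.0146, 0, 0], [-0.0023, -0.0008, 0.0144, 0, 0], [-0.0052, -0.0007, 0.0136, 0, 0]]
  ]
}}

```text
t: 10.0
tool_pos: [0.4921, 0.1382, 0.2472]
tcp_rot: [-0.355, 0.401, 0.609, -0.585]
wrist_force: [11.5, -2.1, -7.4]
finger_gap: 0.0241
```

```bash
python3 -c "
from h import *
plan((.5468,.0946),.0699,12,10)
"
```

```text
t 10.0 ang 141.42404560573817 r 0.06999949008007435 tcp [0.4921 0.1382 0.2472] F [11.5135 -2.1397 -7.4421] gap 0.024128983547430895 xang 115.22675616081203 tilt [ 0.0724 -0.007 ]
[[-0.0079, -0.0007, 0.0123, 0, 0], [-0.0102, -0.0005, 0.0105, 0, 0], [-0.0121, -0.0003, 0.0081, 0, 0], [-0.0136, -0.0, 0.0054, 0, 0], [-0.0144, 0.0002, 0.0025, 0, 0], [-0.0146, 0.0004, -0.0005, 0, 0], [-0.0142, 0.0006, -0.0036, 0, 0], [-0.0131, 0.0007, -0.0064, 0, 0], [-0.0115, 0.0008, -0.009, 0, 0], [-0.0094, 0.0009, -0.0112, 0, 0]]
```

Turned 299.3° so far. Continuing.

{"op": "play_rows", "data": {
  "commands": [
    [[-0.0079, -0.0007, 0.0123, 0, 0], [-0.0102, -0.0005, 0.0105, 0, 0], [-0.0121, -0.0003, 0.0081, 0, 0], [-0.0136, 0.0, 0.0054, 0, 0], [-0.0144, 0.0002, 0.0025, 0, 0], [-0.0146, 0.0004, -0.0005, 0, 0], [-0.0142, 0.0006, -0.0036, 0, 0], [-0.0131, 0.0007, -0.0064, 0, 0], [-0.0115, 0.0008, -0.009, 0, 0], [-0.0094, 0.0009, -0.0112, 0, 0]]
  ]
}}

```text
t: 11.0
tool_pos: [0.5146, 0.0328, 0.2486]
tcp_rot: [-0.364, 0.385, 0.608, -0.592]
wrist_force: [-11.0, -12.6, 11.8]
finger_gap: 0.0239
```

```bash
python3 -c "
from h import *
plan((.5468,.0946),.0699,12,10)
"
```

```text
t 11.0 ang -117.52191452415852 r 0.0696360867900973 tcp [0.5146 0.0328 0.2486] F [-10.9964 -12.5528  11.7921] gap 0.023949266610173204 xang 116.00926481038456 tilt [0.0381 0.0029]
[[-0.0109, 0.0003, -0.0096, 0, 0], [-0.0085, 0.0003, -0.0119, 0, 0], [-0.0058, 0.0004, -0.0134, 0, 0], [-0.0029, 0.0003, -0.0143, 0, 0], [0.0001, 0.0003, -0.0146, 0, 0], [0.0032, 0.0003, -0.0143, 0, 0], [0.006, 0.0002, -0.0133, 0, 0], [0.0087, 0.0001, -0.0118, 0, 0], [0.0109, -0.0, -0.0097, 0, 0], [0.0127, -0.0001, -0.0072, 0, 0]]
```

Turned 400.4° so far, at the expected height.

{"op": "play_rows", "data": {
  "commands": [
    [[-0.0109, 0.0003, -0.0096, 0, 0], [-0.0085, 0.0003, -0.0119, 0, 0], [-0.0058, 0.0003, -0.0134, 0, 0], [-0.0029, 0.0003, -0.0143, 0, 0], [0.0001, 0.0003, -0.0146, 0, 0], [0.0032, 0.0003, -0.0143, 0, 0], [0.006, 0.0002, -0.0133, 0, 0], [0.0087, 0.0001, -0.0118, 0, 0], [0.0109, 0.0, -0.0097, 0, 0], [0.0127, -0.0001, -0.0072, 0, 0]]
  ]
}}

```text
t: 12.0
tool_pos: [0.6164, 0.0875, 0.2509]
tcp_rot: [-0.365, 0.392, 0.601, -0.593]
wrist_force: [4.6, -4.2, -2.0]
finger_gap: 0.024
```

```bash
python3 -c "
from h import *
plan((.5468,.0946),.0699,12,10)
"
```

```text
t 12.0 ang -5.8278545556735235 r 0.06993917655301148 tcp [0.6164 0.0875 0.2509] F [ 4.6405 -4.1814 -2.0442] gap 0.024008295650744294 xang 115.25453470205223 tilt [ 0.0383 -0.0116]
[[0.0132, -0.0004, -0.0062, 0, 0], [0.0142, -0.0005, -0.0033, 0, 0], [0.0146, -0.0006, -0.0003, 0, 0], [0.0143, -0.0007, 0.0027, 0, 0], [0.0134, -0.0007, 0.0057, 0, 0], [0.012, -0.0008, 0.0083, 0, 0], [0.01, -0.0008, 0.0107, 0, 0], [0.0075, -0.0008, 0.0125, 0, 0], [0.0048, -0.0007, 0.0138, 0, 0], [0.0018, -0.0007, 0.0145, 0, 0]]
```

Turned 512.1° so far.

{"op": "play_rows", "data": {
  "commands": [
    [[0.0132, -0.0004, -0.0062, 0, 0], [0.0142, -0.0005, -0.0033, 0, 0], [0.0146, -0.0006, -0.0003, 0, 0], [0.0143, -0.0007, 0.0027, 0, 0], [0.0134, -0.0007, 0.0057, 0, 0], [0.012, -0.0008, 0.0083, 0, 0], [0.01, -0.0008, 0.0107, 0, 0], [0.0075, -0.0008, 0.0125, 0, 0], [0.0048, -0.0007, 0.0138, 0, 0], [0.0018, -0.0007, 0.0145, 0, 0]]
  ]
}}

```text
t: 13.0
tool_pos: [0.5137, 0.1566, 0.2529]
tcp_rot: [-0.363, 0.398, 0.598, -0.594]
wrist_force: [10.3, -10.2, -4.8]
finger_gap: 0.0241
```

```bash
python3 -c "
from h import *
plan((.5468,.0946),.0699,10,9)
"
```

```text
t 13.0 ang 118.07638112595002 r 0.07028875901256733 tcp [0.5137 0.1566 0.2529] F [ 10.3115 -10.2167  -4.8477] gap 0.024099135337442536 xang 114.87997954233398 tilt [ 0.0446 -0.023 ]
[[-0.0021, -0.0005, 0.012, 0, 0], [-0.0038, -0.0004, 0.0116, 0, 0], [-0.0058, -0.0003, 0.0107, 0, 0], [-0.0075, -0.0002, 0.0096, 0, 0], [-0.0091, -0.0001, 0.0081, 0, 0], [-0.0104, 0.0, 0.0064, 0, 0], [-0.0113, 0.0001, 0.0045, 0, 0], [-0.0119, 0.0002, 0.0025, 0, 0], [-0.0122, 0.0003, 0.0004, 0, 0]]
```

{"op": "play_rows", "data": {
  "commands": [
    [[-0.0021, -0.0005, 0.012, 0, 0], [-0.0038, -0.0004, 0.0116, 0, 0], [-0.0058, -0.0003, 0.0107, 0, 0], [-0.0075, -0.0002, 0.0096, 0, 0], [-0.0091, -0.0001, 0.0081, 0, 0], [-0.0104, 0.0, 0.0064, 0, 0], [0, 0, 0, 0, 0]]
  ]
}}

```text
t: 13.7
tool_pos: [0.4776, 0.1054, 0.2539]
tcp_rot: [-0.358, 0.4, 0.607, -0.586]
wrist_force: [8.4, -4.3, -5.6]
finger_gap: 0.0243
```

```bash
python3 -c "
from h import *
plan((.5468,.0946),.0699,5,6)
"
```

```text
t 13.7 ang 171.13081782611835 r 0.07003633243662011 tcp [0.4776 0.1054 0.2539] F [ 8.4459 -4.265  -5.6347] gap 0.024266910434174487 xang 115.01366923626351 tilt [ 0.0663 -0.0065]
[[-0.0053, -0.0001, 0.0031, 0, 0], [-0.0055, -0.0001, 0.0027, 0, 0], [-0.0057, -0.0, 0.0022, 0, 0], [-0.0058, 0.0, 0.0017, 0, 0], [-0.006, 0.0001, 0.0012, 0, 0], [-0.0061, 0.0001, 0.0007, 0, 0]]
```

{"op": "play_rows", "data": {
  "commands": [
    [[-0.0053, 0, 0.0031, 0, 0], [-0.0055, 0, 0.0027, 0, 0], [-0.0057, 0, 0.0022, 0, 0], [-0.0058, 0.0, 0.0017, 0, 0], [-0.006, 0.0, 0.0012, 0, 0], [0, 0, 0, 0, 0]]
  ]
}}

```text
t: 14.3
tool_pos: [0.4773, 0.0884, 0.254]
tcp_rot: [-0.356, 0.395, 0.614, -0.583]
wrist_force: [3.4, -3.2, -2.1]
finger_gap: 0.024
```

```bash
python3 -c "
from h import *
plan((.5468,.0946),.0699,2,4)
s=state();capture('wrist')
for n in ('wheel_axis','handle_mid'):
  for d in pinpoint('wrist',n)[:2]: print(n,d,atz(ray('wrist',d['centre'],s),.227 if n[0]=='w' else .259))
"
```

```text
t 14.3 ang -174.8907964860745 r 0.06981236160010322 tcp [0.4773 0.0884 0.254 ] F [ 3.4294 -3.2391 -2.1441] gap 0.024030844555180196 xang 115.73793023662155 tilt [0.0698 0.0074]
[[-0.0023, -0.0, 0.0009, 0, 0], [-0.0023, -0.0, 0.0007, 0, 0], [-0.0023, -0.0, 0.0007, 0, 0], [-0.0024, -0.0, 0.0006, 0, 0]]
wheel_axis {'centre': [356.2, 229.0], 'conf': 0.97} [0.5425 0.0935 0.227 ]
wheel_axis {'centre': [204.4, 257.5], 'conf': 0.23} [0.4583 0.0713 0.227 ]
handle_mid {'centre': [288.9, 275.4], 'conf': 0.97} [0.475 0.089 0.259]
```

{"op": "play_rows", "data": {
  "commands": [
    [[-0.007, 0, 0.002, 0, 0], [-0.007, 0, 0.001, 0, 0], [-0.007, 0, 0.0005, 0, 0], [0, 0, 0, 0, 0]]
  ]
}}

```text
t: 14.85
tool_pos: [0.4822, 0.0683, 0.2543]
tcp_rot: [-0.357, 0.393, 0.614, -0.583]
wrist_force: [1.8, -0.2, -0.9]
finger_gap: 0.024
```

```bash
python3 -c "
from h import *
plan((.5468,.0946),.0699,2,4)
go([.4821,.0683,.254])
"
```

```text
t 14.85 ang -157.8191731142832 r 0.06977531529846286 tcp [0.4822 0.0683 0.2543] F [ 1.8357 -0.1961 -0.9357] gap 0.024036822814275417 xang 115.81614534454941 tilt [0.0664 0.0097]
[[-0.0024, 0.0, 0.0002, 0, 0], [-0.0024, 0.0, 0.0, 0, 0], [-0.0024, 0.0, -0.0001, 0, 0], [-0.0024, 0.0, -0.0001, 0, 0]]
14.85 [0.4822 0.0683 0.2543] to go (tool) [0.0001 0.0003 0.0001] xang 115.81614534454941 [ 1.8357 -0.1961 -0.9357] 0.024036822814275417
```

{"op": "play_rows", "data": {
  "commands": [
    [[0, 0, 0, 0, 0], [0, 0, 0, 0, 0], [0, 0, 0, 0, 0]]
  ]
}}

```text
t: 15.15
tool_pos: [0.4823, 0.068, 0.2542]
tcp_rot: [-0.358, 0.394, 0.614, -0.583]
wrist_force: [0.1, 2.5, 0.9]
finger_gap: 0.0238
```

```bash
python3 -c "
from h import *
go([.4821,.0683,.254])
import cv2
s=state();ims=[]
for c in ('scene','side','wrist'):
  ims.append(capture(c))
  for n in ('wheel_axis','handle_mid'):
    for d in pinpoint(c,n)[:1]: print(c,n,d,atz(ray(c,d['centre'],s),.227 if n[0]=='w' else .259))
cv2.imwrite('pics/e.png',np.hstack([ims[0][100:340,150:470],ims[1][100:340,150:400]]))
go([.4821,.0683,.254]); print(state()['joint_velocities'])
"
```

```text
15.15 [0.4823 0.068  0.2542] to go (tool) [0.0004 0.0002 0.0001] xang 115.76184285239678 [0.1471 2.5127 0.9172] 0.02381043060040453
scene wheel_axis {'centre': [184.0, 325.8], 'conf': 0.7} [0.5408 0.097  0.227 ]
scene handle_mid {'centre': [151.7, 330.8], 'conf': 0.79} [0.4773 0.0701 0.259 ]
side wheel_axis {'centre': [224.9, 284.9], 'conf': 0.95} [0.5479 0.0935 0.227 ]
side handle_mid {'centre': [215.1, 316.0], 'conf': 0.35} [0.4835 0.0735 0.259 ]
wrist wheel_axis {'centre': [364.2, 268.9], 'conf': 0.75} [0.5428 0.0943 0.227 ]
wrist handle_mid {'centre': [288.3, 276.0], 'conf': 0.74} [0.4799 0.0687 0.259 ]
15.6 [0.4823 0.068  0.2543] to go (tool) [0.0004 0.0002 0.0001] xang 115.76425859329945 [0.0108 1.2897 0.6675] 0.02370339142470457
[ 0.0001 -0.0018  0.0005 -0.0003 -0.0005 -0.      0.001 ]
```

View pics/e.png

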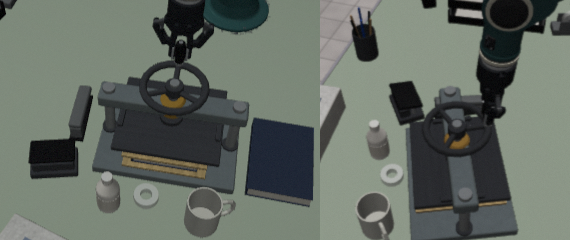

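The picture shows the gripper on the handle at about (180,55), on the robot's side of the wheel. The platen is raised and the other things haven't moved. The TCP is 0.4 mm (0.3°) from the stop position and 12.3 mm higher, standing still, so I'm handing in.

```bash
python3 -c "
from plant import *
print(sign_off())"
```

```text
the job is handed in; nothing more can be done
None
```

The volume was nipped and the wheel backed off two full turns. The gripper is still holding the crank handle, standing still, and the job is handed in at about 15.6 s of the 61 s allowed.

- **Closing:** I turned the wheel clockwise about 0.48 turn to the stop. Under a push of about 28 N it moved only 0.1 mm, with the tool (TCP) at (0.4820, 0.0684, 0.242).
- **Backing off:** I turned it anticlockwise by 720°, adding up the angle at each move. The TCP ended at (0.4823, 0.0680, 0.2543). That is within about 0.4 mm (0.3°) of the stop position and 12.3 mm higher, where two turns should raise it 12 mm.
- **Final hold:** The handle force is under 2 N, the joints are still, and the finger gap of 24 mm shows the handle is held. In the last picture the other things look unmoved.
- **Disagreements:** The camera estimates of the handle and axis scatter by 5 to 10 mm between views, so the final angle rests on the arm's own measurements. The wrist camera put the handle in the same place at the stop and at the end, to within about 0.5 mm.
- **Gripper tilt:** The gripper drifted to about 4° off vertical while turning, and I could not correct that with the moves available.

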